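Lever open the hinged mould and take out the moulding

TASK

Pick up the prying blade from its mat, push it into the notch at the front of the shut mould and lever the cover up with it, keeping the gripper itself off the mould until the blade has broken it open; swing the cover back past upright so that it stays open. Lay the blade flat back on the rubber mat, then take the grey moulding out and set it down in the tray. Set both down rather than dropping them, and leave the other things on the bench where they are.

Things in the scene. Friction and masses are not known exactly. Their poses are not given: they have to be found in the camera images.
- mould: Metal hinged mould (steel below, aluminium cover), bolted down on a thin foot plate (170 x 150 x 4 mm). Lower half 130 mm (its x) by 110 mm (y), 40 mm high; origin at the centre of its underside, z up. Front face (with notch) at x = -65 mm, hinge along the rear edge at x = +65 mm. In its top centre is a cavity 68 mm (x) by 24 mm (y), 10 mm deep (floor 30 mm above the table).
- cover (a joint): Angle of the mould's cover, rad: 0 shut, grows as the front edge swings up and back about the rear hinge, 1.57 upright, stop at 1.9. The hinge is stiff: the cover stays at any angle where it is left; lifting it at the front edge takes up to about 5 N.
- cover_edge (a point): Middle of the cover's lower front edge, carried by the cover, 130 mm from the hinge line. The cover is 130 x 110 x 28 mm thick, without handle; shut, it fills heights 40 to 68 mm, flush with the lower half, this edge over the notch. Its flat underside has a central pocket 84 (x) by 60 (y) mm, 20 mm deep, leaving a 23 mm wide flat band along the front edge.
- notch (a point): Centre of the mouth of the prying notch in the mould's front face: 40 mm wide (mould's y), 10 mm high (30 to 40 mm above the table, the cover's flat underside is its roof), 23 mm deep towards the mould's +x. Its frame is the mould's.
- hinge (a point): Middle of the hinge line, at the mould's rear edge, 40 mm above the table, level with the cover's underside when shut; the line runs along the mould's y.
- blade: Prying blade lying flat: wooden handle 16 mm wide, 22 mm tall, from x = -75 to +25 mm of its origin, then a steel blade 24 mm wide, 3 mm thick, to its tip at x = +95 mm, level with the handle's underside. Origin on the handle's underside, 10 mm behind the centre of mass; x to the tip, z up. About 150 g. Starts lying along the mat's length.
- blade_tip (a point): Middle of the blade's tip edge, at half its 3 mm thickness (95 mm ahead of the blade's origin, 1.5 mm above its underside).
- mat: Flat black rubber mat, 240 mm (x) by 120 mm (y), 4 mm thick, fixed; origin at the centre of its underside. To the left or the right of the mould.
- tray: Open white plastic tray, 180 mm (x) by 150 mm (y) outside, 35 mm high, walls and floor 4 mm, fixed; origin at the centre of its underside. On the other side of the mould from the mat.
- moulding: Grey plastic furniture pull, a plain rounded bar 64 mm (its x) by 20 mm (its y) by 26 mm high, about 40 g; origin at the centre of its underside. It starts loose in the mould's cavity, along the mould's x, standing 16 mm proud of the lower half once the cover is open.
- jar: Bystander: closed jar, 68 mm across, 100 mm tall; origin at the middle of its underside.
- can: Bystander: steel can, 60 mm across, 110 mm tall; origin at the middle of its underside.
- carton: Bystander: cardboard carton, 70 x 100 x 50 mm tall; origin at the middle of its underside.
- wrench: Bystander: wrench lying flat; origin at the underside near its middle.
- screwdriver: Bystander: screwdriver lying flat; origin at the underside near its middle.
- cup: Bystander: black mug, 72 mm across, 85 mm tall; origin at the middle of its underside.
- coupon: Bystander: flat grey plastic sample, 70 x 45 x 6 mm, near the robot's base; origin at the middle of its underside.
There are look-alikes about, which are no part of the job. There is more than one size of the blade; the job needs the smaller. There is more than one size of the mould; the job needs the larger.

How it is judged:
By the outcome, as a careful person would: the job done as asked, in the order asked, and still so for the second after the job is handed in, with the robot touching nothing.
It also fails if it takes over 67 s, if anything falls off the work surface, if the arm or the gripper's body presses on something with over 40 N, if the wrist force passes 120 N, or if a joint passes its speed limit or range.

ROBOT

A 6-joint arm with a two-finger parallel gripper is mounted at the origin on the work surface. World frame = base frame: x ahead of the robot, y to its left, z up, the work surface at z = 0. Lengths are in m, angles in rad, forces in N, time in s.
With the tool pointing down it reaches from about 0.4 to 0.825 m from the base axis. Payload 7 kg.
Tool frame: the origin (TCP) lies between the finger pads; the fingertips stand 17 mm ahead of it and the grasp point (between the pads) lies 2 mm behind it; z points along the fingers, y is the direction in which the jaws open and shut (so a half turn about z gives the same grasp; the last joint's range is limited). The gripper opens to 88 mm and grips with 3 to 60 N. Pads are 19 mm wide; open, the fingers measure 130 mm over their backs; the gripper's body (78 mm by 193 mm) begins 47 mm behind the grasp point.
Start: joints at [-0.99, 0.359, 0.012, 0, -1.224, -0.288], TCP at [0.195, -0.646, 0.244] pointing down, gripper open.
Joint ranges: [-3.07, 3.07], [-1.43, 2.12], [-1.02, 1.25], [-3.03, 1.67], [-3.05, -0], [-3.03, 3.03]. Speed limits (rad/s): [2.39, 2.39, 3.01, 3.14, 3.14, 3.14].

INTERFACE

Orientations are given as a rotation vector (axis times angle).
In Python, from workcell import sense, grab_frame, get_calibration, manip gives the robot as it stands.
- The arm moves only by the tool carry_out, never from a script. Its argument "moves" is a list of rows, each a list of 7 numbers: the opening, from 0 (shut) to 1 (fully open), then the shift along the tool's x, y, z in cm, then the turn, a rotation vector about the tool's x, y, z in rad. In form: [[gripper, tx, ty, tz, ax, ay, az], ...]. A call has 1 to 12 rows; each row is the pose to reach, as a shift and turn from the pose measured when the call began, along the tool's axes at that moment; what a row does not reach only later rows make up. A row lasts 1/8 s, in which the tool goes at most 62.5 mm and 10.7 degrees, less where a joint would pass 70% of its speed; a pose out of reach is approached as far as the arm can. A call with a gripper value outside its range is refused whole. The fingers move at their own pace and stop on an object; "grip_force" is the grip in N (left out, the last holds). Time passes only in rows, so rows that repeat a pose let the fingers close. It gives the time, the measured TCP pose, the force and the opening at its end, in the units of the state.
- sense(): the state, without advancing time (a new reading comes with each control period).
- grab_frame(name): name is "side" or "top"; returns the picture (480x640x3 uint8, red, green, blue); there is no depth.
- get_calibration(name): a dict with "mtx" (3x3 intrinsics, pixels), "T" (4x4, takes a point from camera to world coordinates). Camera axes: x right, y up, looking along -z (the intrinsics and any distortion apply to the point x, -y, -z); pixel columns grow to the right and rows downward; lengths in m; the calibration is good to about 2 mm. A picture is of the moment at which its call begins. get_calibration takes no time and is no camera call.
- manip.close_job(): hands the job in, once; it reports no verdict.
The state is a dict: "time_s": time; "qpos": joint angles; "qd": joint speeds; "effort": joint torques, N m; "tcp_pos": TCP position; "ee_rot": TCP orientation; "wrist_force": force on the tool from outside, world axes, zero at the start; "wrist_torque": the same for the moment, N m; "grip_width": opening from 0.0 (shut) to 1.0 (fully open).
Only numpy, scipy, OpenCV 4.12 (cv2) and the standard library are available. Lean on these libraries where they do the work, as an engineer would, in place of code of your own. Each camera call takes 0.05 s, during which the arm holds its last target.

## Working session

There is one attempt and no reset: what is moved stays moved. The work goes in short steps, Python scripts to look and compute and a tool call to move; the robot and the scene stay as the last step left them, time stands still between calls to the robot, and variables do not carry over. Pictures are saved under pics/ and viewed, and the job is handed in when it is done.

Besides the shell and the picture viewer there is one more tool, called after "Request:" by a JSON object that holds its "name" and its "arguments". carry_out: Moves the arm, as the interface text tells. Its arguments: {"type":"object","properties":{"moves":{"type":"array","items":{"type":"array","items":{"type":"number"}}},"grip_force":{"type":"number"}},"required":["moves"]}

```bash
ls; mkdir -p pics
python3 - <<'E'
from workcell import sense, grab_frame, get_calibration
import cv2
for n in("side","top"):
    f=grab_frame(n); cv2.imwrite(f"pics/{n}0.png",f[:,:,::-1]); c=get_calibration(n); print(n,c)
print(sense())
E
```

```text
pics
side {'mtx': array([[504.6338252 ,   0.        , 321.83012248],
       [  0.        , 504.6338252 , 232.8779196 ],
       [  0.        ,   0.        ,   1.        ]]), 'T': array([[-0.95289509,  0.18233124, -0.24237628,  0.12104694],
       [-0.30283177, -0.52756449,  0.79370563,  1.23496043],
       [ 0.01684822,  0.82971744,  0.5579293 ,  0.93264479],
       [ 0.        ,  0.        ,  0.        ,  1.        ]])}
top {'mtx': array([[580.73628762,   0.        , 316.21217225],
       [  0.        , 580.73628762, 233.63793096],
       [  0.        ,   0.        ,   1.        ]]), 'T': array([[-0.02706099,  0.99097708, -0.1312712 ,  0.3021793 ],
       [-0.99958327, -0.02550513,  0.01351941, -0.01398508],
       [ 0.01004934,  0.13158234,  0.99125431,  1.66147923],
       [ 0.        ,  0.        ,  0.        ,  1.        ]])}
{'time_s': 0.1, 'qpos': array([-9.89897433e-01,  3.59304277e-01,  1.11860335e-02, -2.38876673e-04,
       -1.22406039e+00, -2.88111643e-01]), 'qd': array([ 0.00052077, -0.00071978,  0.00425675,  0.00059644, -0.00021638,
       -0.0013648 ]), 'effort': array([-2.03228039e-03, -5.84163094e+01,  2.93750238e+01,  7.01557025e+00,
        1.01719241e-02, -5.94124822e-05]), 'tcp_pos': array([ 0.19468417, -0.64592694,  0.24275147]), 'ee_rot': array([ 4.58086530e-01, -3.10763266e+00, -2.11781729e-03]), 'wrist_force': array([-0.47487419,  0.1160062 ,  0.11961564]), 'wrist_torque': array([0.01737497, 0.0220043 , 0.00619284]), 'grip_width': 0.9991308401507858}
```

View pics/top0.png

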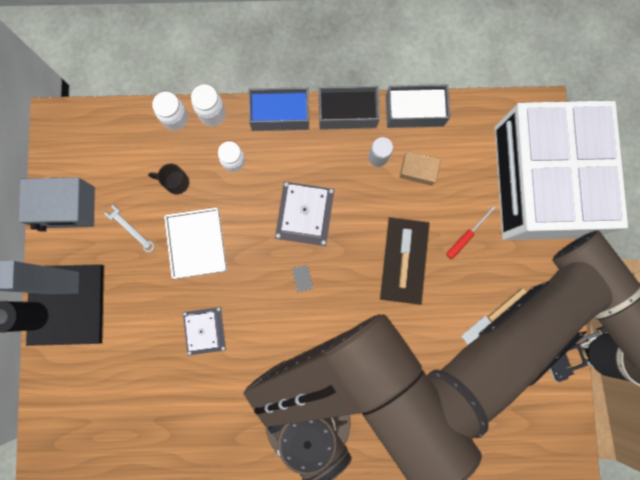

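View pics/side0.png

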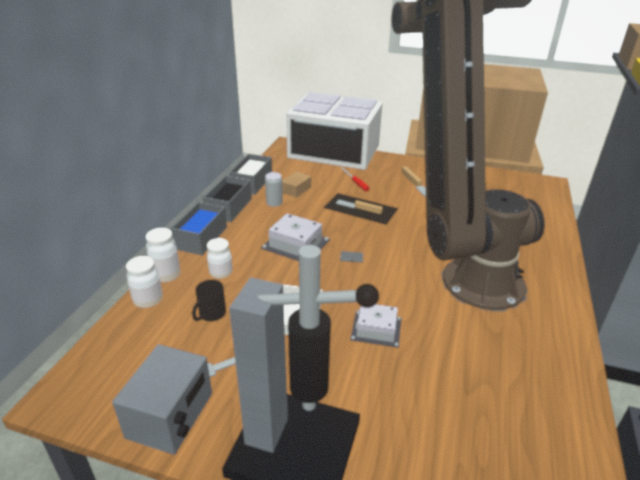

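```bash
cat > h.py <<'E'
import numpy as np, cv2
from workcell import sense, grab_frame, get_calibration
from scipy.spatial.transform import Rotation as R
def ray(n,uv):
    c=get_calibration(n);K=c['mtx'];T=c['T']
    d=np.array([(uv[0]-K[0,2])/K[0,0],-(uv[1]-K[1,2])/K[1,1],-1.])
    return T[:3,3],T[:3,:3]@d
def plane(n,uv,z):
    o,d=ray(n,uv);return o+d*(z-o[2])/d[2]
def proj(n,p):
    c=get_calibration(n);K=c['mtx'];T=c['T']
    q=T[:3,:3].T@(np.array(p)-T[:3,3]);return np.array([K[0,0]*q[0]/-q[2]+K[0,2],-K[1,1]*q[1]/-q[2]+K[1,2]])
def two(uva,uvb):
    A=[];b=[]
    for n,uv in(("top",uva),("side",uvb)):
        o,d=ray(n,uv);d=d/np.linalg.norm(d);P=np.eye(3)-np.outer(d,d);A.append(P);b.append(P@o)
    return np.linalg.lstsq(np.vstack(A),np.hstack(b),rcond=None)[0]
def crop(src,dst,x,y,w,h,s):
    im=cv2.imread(src)[y:y+h,x:x+w];cv2.imwrite(dst,cv2.resize(im,None,fx=s,fy=s,interpolation=cv2.INTER_CUBIC))
E
python3 - <<'E'
from h import *
crop('pics/top0.png','pics/c1.png',265,170,190,140,4)
crop('pics/side0.png','pics/c2.png',250,180,160,120,5)
crop('pics/top0.png','pics/c3.png',440,270,120,90,5)
E
```

```text
(no output)
```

View pics/c1.png

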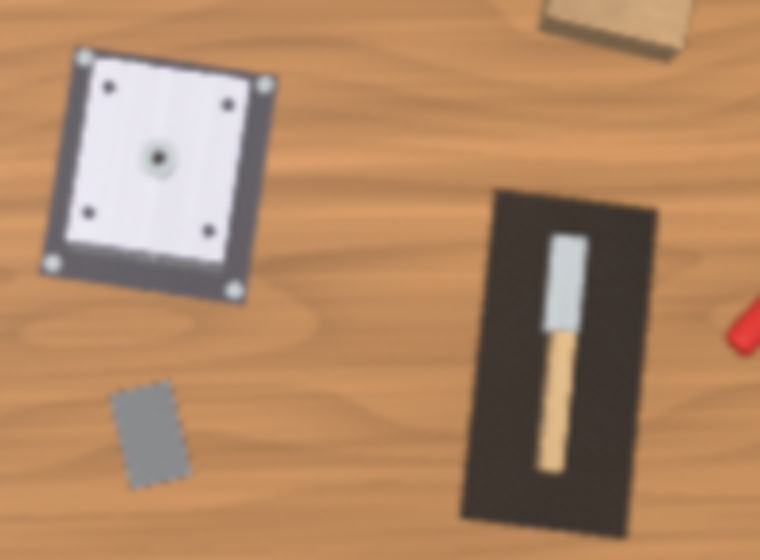

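View pics/c2.png

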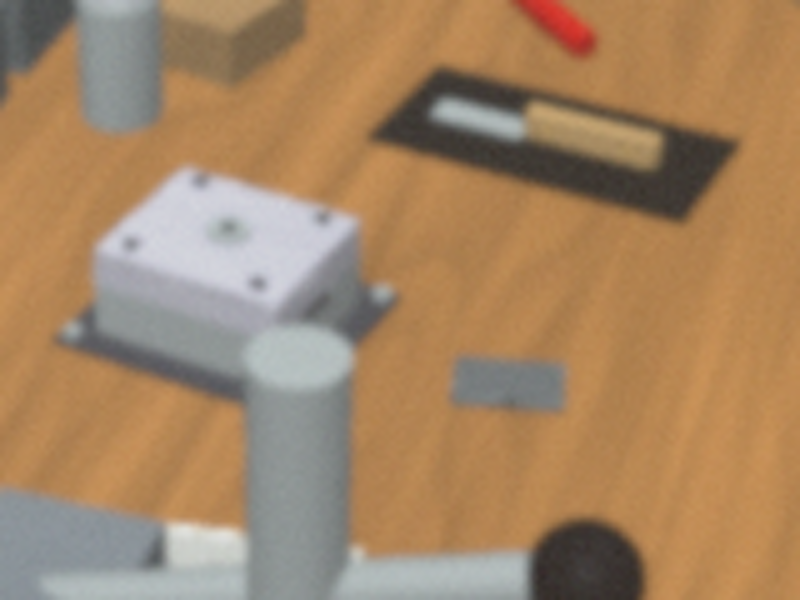

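View pics/c3.png

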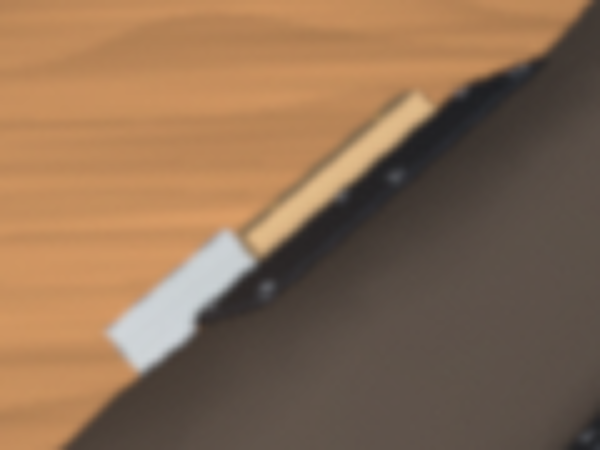

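Run:
```python
from h import *
im=cv2.imread('pics/top0.png');hsv=cv2.cvtColor(im,cv2.COLOR_BGR2HSV)
def big(m,x0,y0,x1,y1):
    k=np.zeros_like(m);k[y0:y1,x0:x1]=m[y0:y1,x0:x1]
    cs,_=cv2.findContours(k,cv2.RETR_EXTERNAL,cv2.CHAIN_APPROX_NONE);return max(cs,key=cv2.contourArea)
def rep(name,c,z):
    P=np.array([plane('top',p[0],z)[:2] for p in c.astype(float)],dtype=np.float32)*1000
    (cx,cy),(w,h),a=cv2.minAreaRect(P); print(name,'c',round(cx,1),round(cy,1),'wh',round(w,1),round(h,1),'a',round(a,2), 'area',c.shape)
    return P
H,S,V=cv2.split(hsv)
# mat
m=((V<80)).astype(np.uint8)*255
rep('mat',big(m,375,210,435,310),0.004)
# steel blade & handle inside mat
ro=(375,215,435,305)
b=((S<60)&(V>130)).astype(np.uint8)*255; rep('steel',big(b,395,222,420,260),0.007)
hd=((S>70)&(V>130)&(H<30)).astype(np.uint8)*255; rep('handle',big(hd,392,240,416,295),0.026)
# mould cover top
cv=((V>190)&(S<50)).astype(np.uint8)*255; rep('cover',big(cv,278,180,336,246),0.068)
rep('small cover',big(cv,180,300,230,360),0.06)
rep('tray',big(cv,160,200,230,285),0.035)
# foot plate
fp=((S<70)).astype(np.uint8)*255; rep('foot',big(fp,270,175,340,250),0.004)
dv=((S<60)&(V>150)).astype(np.uint8)*255; rep('decoysteel',big(dv,455,310,500,350),0.003)
print(plane('top',(427/1,237),0))
```

```text
mat c 438.6 -287.4 wh 113.2 233.5 a 81.45 area (234, 1, 2)
steel c 493.5 -293.3 wh 25.8 71.7 a 82.19 area (61, 1, 2)
handle c 409.1 -280.4 wh 18.5 97.8 a 81.92 area (77, 1, 2)
cover c 582.0 -4.1 wh 108.9 129.7 a 80.24 area (163, 1, 2)
small cover c 256.1 284.9 wh 94.4 78.0 a 6.52 area (120, 1, 2)
tray c 501.2 306.5 wh 182.6 153.7 a 7.13 area (227, 1, 2)
foot c 582.4 -3.7 wh 148.9 169.1 a 80.25 area (210, 1, 2)
decoysteel c 238.4 -481.0 wh 31.2 93.3 a 41.93 area (64, 1, 2)
[ 0.50417427 -0.35642297  0.        ]
```

Things that could be taken for the target. Blades: the one on the mat at top-view (405,258), steel 26x72 mm, and the one by the arm at (495,315), steel 31x93 mm; I take the mat one because it is the smaller. Moulds: (305,213), cover 109x130 mm, and (203,331), cover 78x94 mm; I take (305,213) because it is the larger. The dark notch shows on the robot-side face at about (312,241) in the side view. The coupon at (303,278) is not the moulding.

```bash
cat >> h.py <<'E'
def rel(p,yaw=None,pitch=0.0,Rt=None):
    """target tcp p(m); yaw = heading of blade x axis; pitch>0 raises tip. tool x = -heading at pitch 0"""
    s=sense();R0=R.from_rotvec(s['ee_rot'])
    Rb=R.from_euler('ZY',[yaw,-pitch]).as_matrix()   # blade axes
    M=np.column_stack([-Rb[:,0],Rb[:,1],-Rb[:,2]])
    t=R0.inv().apply(np.array(p)-s['tcp_pos'])*100
    w=(R0.inv()*R.from_matrix(M)).as_rotvec()
    print('shift cm',t.round(2),'turn',w.round(3)); return t,w
def st():
    s=sense();x=R.from_rotvec(s['ee_rot']).as_matrix();print('t',round(s['time_s'],2),'p',s['tcp_pos'].round(4),'zt',x[:,2].round(3),'yaw',np.arctan2(-x[1,0],-x[0,0]).round(4),'F',s['wrist_force'].round(1),'T',s['wrist_torque'].round(2),'g',round(s['grip_width'],3))
E
python3 - <<'E'
from h import *
st();rel((.4457,-.2859,.10),-.147)
for n,p in (('blade tip',(.4338+.094,-.2841-.0139,.0055)),('notch',(.5181,.0071,.035)),('grasp',(.4457,-.2859,.026))):
  print(n,proj('top',p).round(1),proj('side',p).round(1))
E
```

```text
t 0.1 p [ 0.1947 -0.6459  0.2428] zt [-0.001  0.001 -1.   ] yaw 0.2927 F [-0.5  0.1  0.1] T [0.02 0.02 0.01] g 0.999
shift cm [-34.42  27.21  14.31] turn [ 0.001 -0.     0.44 ]
blade tip [406.8 229.2] [338.6 201.6]
notch [300.9 233.8] [314.9 240.8]
grasp [405.1 257. ] [360.1 202.1]
```

Request:
{"name": "carry_out", "arguments": {"moves": [[1, -6, 5, 2, 0, 0, 0.1], [1, -11, 9, 4, 0, 0, 0.2], [1, -16, 12.5, 6, 0, 0, 0.3], [1, -21, 16.5, 8, 0, 0, 0.4], [1, -26, 20.5, 10, 0, 0, 0.44], [1, -31, 24.5, 12, 0, 0, 0.44], [1, -34.4, 27.2, 14.3, 0, 0, 0.44], [1, -34.4, 27.2, 14.3, 0, 0, 0.44], [1, -34.4, 27.2, 14.3, 0, 0, 0.44], [1, -34.4, 27.2, 14.3, 0, 0, 0.44]], "grip_force": 60}}

```text
time_s: 1.35
tcp_pos: [0.4453, -0.2863, 0.1002]
ee_rot: [-0.231, -3.132, -0.002]
wrist_force: [-0.8, -0.3, 0.3]
grip_width: 0.997
```

Run:
```python
from h import *
st();rel((.4457,-.2859,.0225),-.147)
```

```text
t 1.35 p [ 0.4453 -0.2863  0.1002] zt [-0.001  0.001 -1.   ] yaw -0.1472 F [-0.8 -0.3  0.3] T [-0.05 -0.02  0.03] g 0.997
shift cm [-0.04  0.04  7.77] turn [ 0.001 -0.001 -0.   ]
```

Request:
{"name": "carry_out", "arguments": {"moves": [[1, 0, 0, 4, 0, 0, 0], [1, 0, 0, 6.5, 0, 0, 0], [0.5, 0, 0, 7.7, 0, 0, 0], [0.3, 0, 0, 7.7, 0, 0, 0], [0, 0, 0, 7.7, 0, 0, 0], [0, 0, 0, 7.7, 0, 0, 0], [0, 0, 0, 7.7, 0, 0, 0], [0, 0, 0, 7.7, 0, 0, 0], [0, 0, 0, 7.7, 0, 0, 0]]}}

```text
time_s: 2.48
tcp_pos: [0.4453, -0.2862, 0.0233]
ee_rot: [-0.231, -3.132, -0.002]
wrist_force: [0.5, 0.6, 0.6]
grip_width: 0.263
```

Run:
```python
from h import *
st()
```

```text
t 2.48 p [ 0.4453 -0.2862  0.0233] zt [-0.001  0.001 -1.   ] yaw -0.1471 F [0.5 0.6 0.6] T [-0.06  0.01 -0.05] g 0.263
```

Request:
{"name": "carry_out", "arguments": {"moves": [[0, 0, 0, 0, 0, 0, 0], [0, 0, 0, 0, 0, 0, 0], [0, 0, 0, 0, 0, 0, 0], [0, 0, 0, 0, 0, 0, 0], [0, 0, 0, -2, 0, 0, 0], [0, 0, 0, -6, 0, 0, 0], [0, 0, 0, -8, 0, 0, 0], [0, 0, 0, -8, 0, 0, 0]], "grip_force": 60}}

```text
time_s: 3.48
tcp_pos: [0.4462, -0.2865, 0.1047]
ee_rot: [0.23, 3.131, 0.001]
wrist_force: [-0.5, -0.9, -2.1]
grip_width: 0.179
```

Run:
```python
from h import *
st()
for n in("side","top"):
    f=grab_frame(n); cv2.imwrite(f"pics/{n}1.png",f[:,:,::-1])
crop('pics/top1.png','pics/c4.png',350,180,130,110,5)
crop('pics/side1.png','pics/c5.png',290,120,140,110,5)
```

```text
t 3.48 p [ 0.4462 -0.2865  0.1047] zt [ 0.003  0.001 -1.   ] yaw -0.147 F [-0.5 -0.9 -2.1] T [-0.03 -0.01  0.  ] g 0.179
```

View pics/c4.png

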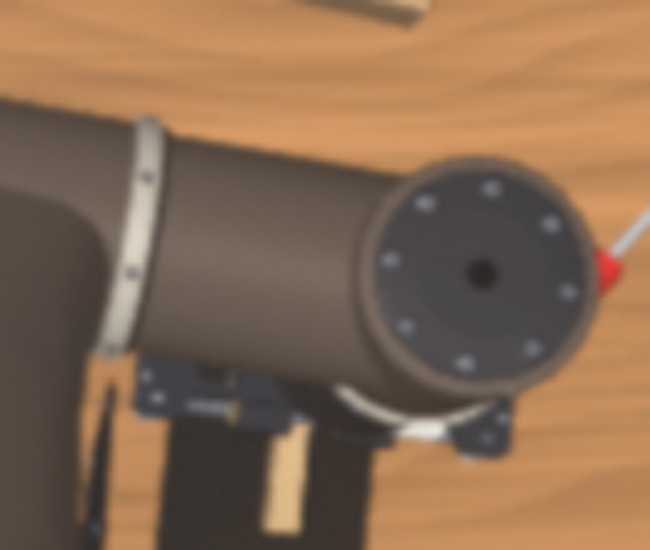

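View pics/c5.png

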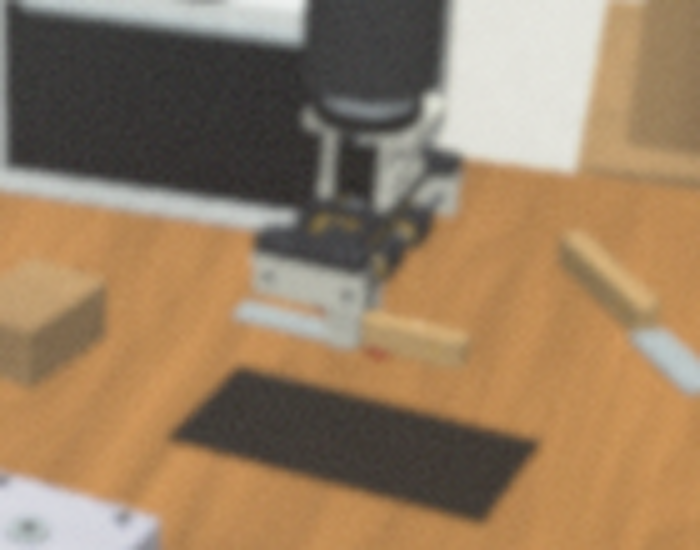

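Run:
```python
from h import *
print(proj('side',(.4462+.083*.989, -.2865-.083*.1465, .1047-.0178)))
# approach: tip 35mm in front of notch
ax=np.array([np.cos(-.17),np.sin(-.17),0]);o=np.array([.5822,-.0039,0])
for d,z in ((-.115,.11),(-.115,.0355),(-.045,.0355)):
  tip=o+ax*(d+0)+[0,0,z]; p=tip-ax*.083+[0,0,.0178]; print(p.round(4)); rel(p,-.17)
```

```text
[339.36500661 181.61703004]
[0.3871 0.0296 0.1278]
shift cm [10.36 30.38 -2.45] turn [ 0.002 -0.001  0.023]
[0.3871 0.0296 0.0533]
shift cm [10.35 30.36  5.  ] turn [ 0.002 -0.001  0.023]
[0.456  0.0178 0.0533]
shift cm [ 3.35 30.21  4.99] turn [ 0.002 -0.001  0.023]
```

Request:
{"name": "carry_out", "arguments": {"moves": [[0, 3, 3, 0, 0, 0, 0], [0, 6, 8, 0, 0, 0, 0.02], [0, 7.4, 14, 0, 0, 0, 0.02], [0, 7.4, 20, 0, 0, 0, 0.023], [0, 7.4, 26, 1, 0, 0, 0.023], [0, 7.4, 30.2, 2, 0, 0, 0.023], [0, 7.4, 30.3, 4, 0, 0, 0.023], [0, 7.4, 30.3, 5, 0, 0, 0.023], [0, 7.4, 30.3, 5, 0, 0, 0.023], [0, 7.4, 30.3, 5, 0, 0, 0.023]]}}

```text
time_s: 4.82
tcp_pos: [0.4162, 0.0241, 0.0535]
ee_rot: [-0.269, -3.129, -0.002]
wrist_force: [0.2, -0.1, -1.4]
grip_width: 0.178
```

Run:
```python
from h import *
st()
for n in("side","top"):
    f=grab_frame(n); cv2.imwrite(f"pics/{n}2.png",f[:,:,::-1])
crop('pics/top2.png','pics/c6.png',250,170,120,110,6)
crop('pics/side2.png','pics/c7.png',260,180,120,90,6)
ax=np.array([np.cos(-.17),np.sin(-.17),0]);o=np.array([.5822,-.0039,0])
p=o+ax*(-.045-.083)+[0,0,.0533];rel(p,-.17)
```

```text
t 4.83 p [0.4162 0.0241 0.0535] zt [-0.001  0.002 -1.   ] yaw -0.1714 F [ 0.2 -0.1 -1.4] T [-0.04 -0.04  0.01] g 0.178
shift cm [-4.02  0.03  0.04] turn [ 0.002 -0.001 -0.001]
```

View pics/c6.png

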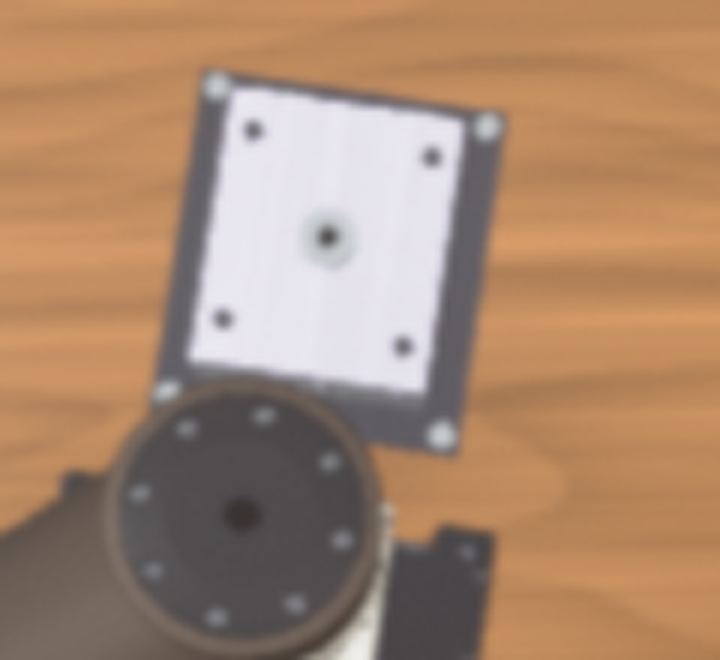

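View pics/c7.png

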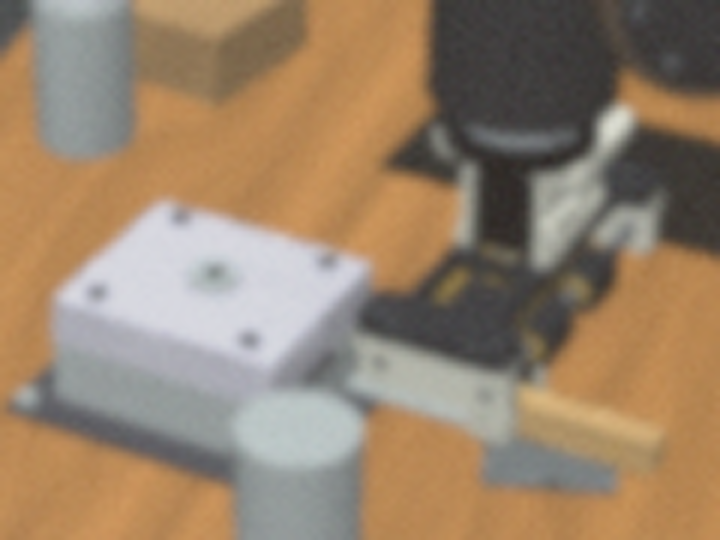

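Request:
{"name": "carry_out", "arguments": {"moves": [[0, -1, 0, 0, 0, 0, 0], [0, -2, 0, 0, 0, 0, 0], [0, -2.6, 0, 0, 0, 0, 0], [0, -3.2, 0, 0, 0, 0, 0], [0, -3.8, 0, 0, 0, 0, 0], [0, -4.0, 0, 0, 0, 0, 0], [0, -4.0, 0, 0, 0, 0, 0]]}}

```text
time_s: 5.8
tcp_pos: [0.4558, 0.0175, 0.0536]
ee_rot: [-0.269, -3.129, -0.003]
wrist_force: [-0.4, 0.1, -1.1]
grip_width: 0.178
```

Run:
```python
from h import *
st()
for n in("side","top"):
    f=grab_frame(n); cv2.imwrite(f"pics/{n}3.png",f[:,:,::-1])
crop('pics/side3.png','pics/c8.png',260,180,120,90,6)
```

```text
t 5.8 p [0.4558 0.0175 0.0536] zt [-0.     0.002 -1.   ] yaw -0.1714 F [-0.4  0.1 -1.1] T [-0.   -0.04 -0.03] g 0.178
```

View pics/c8.png

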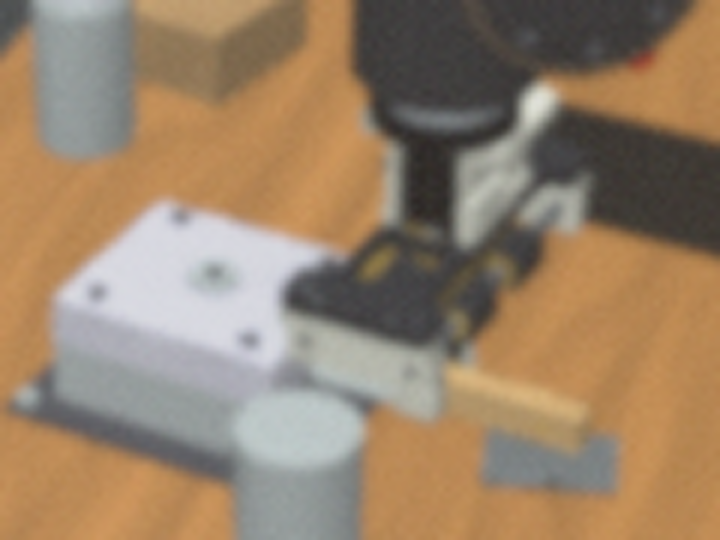

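Request:
{"name": "carry_out", "arguments": {"moves": [[0, 0, 0, -0.3, 0, 0, 0], [0, 0, 0, -0.6, 0, 0, 0], [0, 0, 0, -0.9, 0, 0, 0], [0, 0, 0, -1.2, 0, 0, 0], [0, 0, 0, -1.5, 0, 0, 0], [0, 0, 0, -1.5, 0, 0, 0]]}}

```text
time_s: 6.65
tcp_pos: [0.4557, 0.0175, 0.069]
ee_rot: [-0.269, -3.13, -0.004]
wrist_force: [0.9, -0.0, -3.9]
grip_width: 0.18
```

Run:
```python
from h import *
st()
for n in("side","top"):
    f=grab_frame(n); cv2.imwrite(f"pics/{n}4.png",f[:,:,::-1])
crop('pics/side4.png','pics/c9.png',260,180,120,90,6)
```

```text
t 6.65 p [0.4557 0.0175 0.069 ] zt [-0.     0.002 -1.   ] yaw -0.1713 F [ 0.9 -0.  -3.9] T [-0.26 -0.35 -0.08] g 0.18
```

View pics/c9.png

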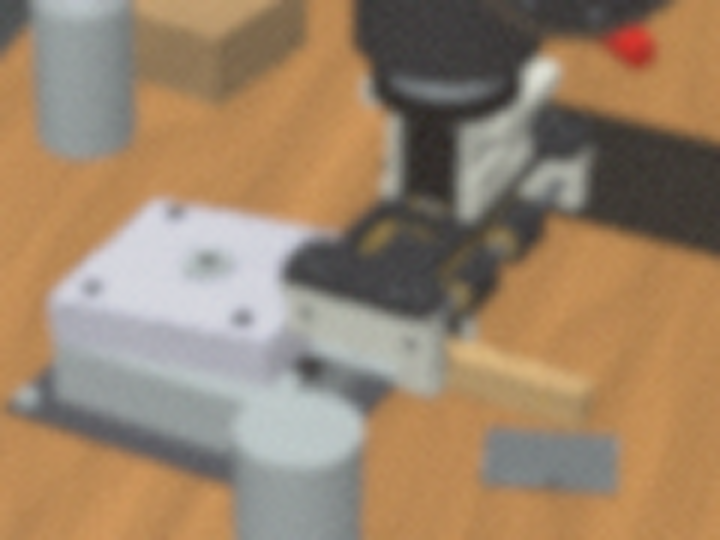

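Request:
{"name": "carry_out", "arguments": {"moves": [[0, -0.1, 0, -0.9, 0, 0, 0], [0, -0.4, 0, -1.8, 0, 0, 0], [0, -0.6, 0, -2.6, 0, 0, 0], [0, -1.0, 0, -3.5, 0, 0, 0], [0, -1.4, 0, -4.3, 0, 0, 0], [0, -2.0, 0, -5.1, 0, 0, 0], [0, -2.6, 0, -5.9, 0, 0, 0], [0, -3.3, 0, -6.6, 0, 0, 0], [0, -3.3, 0, -6.6, 0, 0, 0]]}}

```text
time_s: 7.88
tcp_pos: [0.49, 0.0118, 0.1357]
ee_rot: [0.269, 3.128, 0.005]
wrist_force: [-0.4, -0.3, -1.4]
grip_width: 0.176
```

Run:
```python
from h import *
st()
for n in("side","top"):
    f=grab_frame(n); cv2.imwrite(f"pics/{n}5.png",f[:,:,::-1])
crop('pics/side5.png','pics/c10.png',240,140,150,120,5)
```

```text
t 7.88 p [0.49   0.0118 0.1357] zt [ 0.003  0.003 -1.   ] yaw -0.1713 F [-0.4 -0.3 -1.4] T [-0.04  0.03 -0.  ] g 0.176
```

View pics/c10.png

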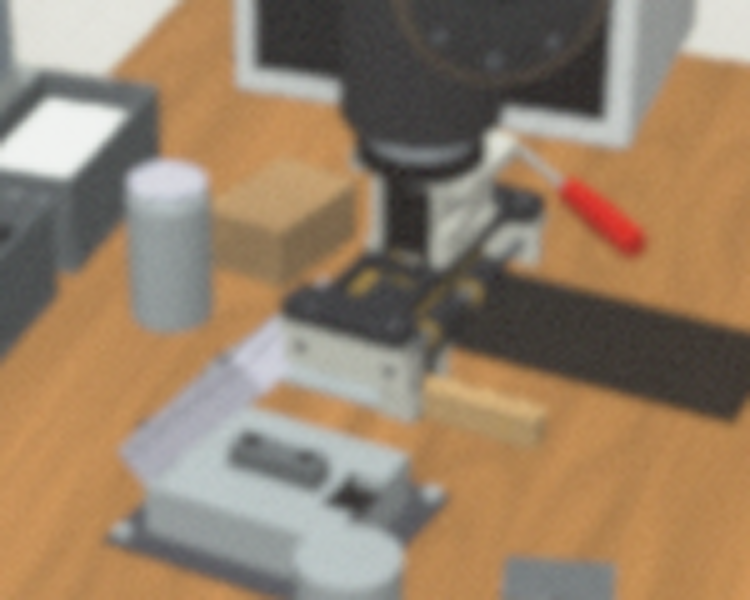

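Request:
{"name": "carry_out", "arguments": {"moves": [[0, -0.8, 0, -0.7, 0, 0, 0], [0, -1.7, 0, -1.4, 0, 0, 0], [0, -2.7, 0, -1.9, 0, 0, 0], [0, -3.7, 0, -2.4, 0, 0, 0], [0, -4.7, 0, -2.7, 0, 0, 0], [0, -5.8, 0, -3.0, 0, 0, 0], [0, -6.8, 0, -3.1, 0, 0, 0], [0, -7.7, 0, -3.1, 0, 0, 0], [0, -8.7, 0, -3.0, 0, 0, 0], [0, -9.6, 0, -2.9, 0, 0, 0], [0, -9.8, 0, -2.9, 0, 0, 0]]}}

```text
time_s: 9.35
tcp_pos: [0.5868, -0.0049, 0.1643]
ee_rot: [0.268, 3.128, 0.005]
wrist_force: [-1.8, -0.1, -2.2]
grip_width: 0.178
```

Run:
```python
from h import *
st()
for n in("side","top"):
    f=grab_frame(n); cv2.imwrite(f"pics/{n}6.png",f[:,:,::-1])
crop('pics/side6.png','pics/c11.png',240,140,150,120,5)
```

```text
t 9.35 p [ 0.5868 -0.0049  0.1643] zt [ 0.003  0.003 -1.   ] yaw -0.1712 F [-1.8 -0.1 -2.2] T [ 0.    0.79 -0.  ] g 0.178
```

View pics/c11.png

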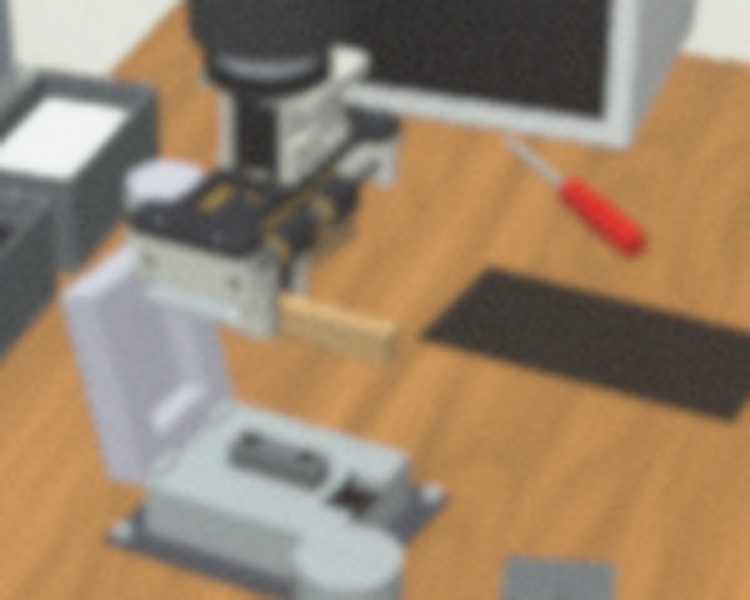

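Request:
{"name": "carry_out", "arguments": {"moves": [[0, -0.3, 0, 0.1, 0, 0, 0], [0, -0.5, 0, 0.1, 0, 0, 0], [0, 0.5, 0, 0, 0, 0, 0], [0, 4, 0, 0, 0, 0, 0], [0, 9, 0, 0, 0, 0, 0], [0, 13, 0, 0, 0, 0, 0], [0, 13, 0, 0, 0, 0, 0], [0, 13, 0, 0, 0, 0, 0]]}}

```text
time_s: 10.45
tcp_pos: [0.4592, 0.0178, 0.1651]
ee_rot: [0.266, 3.125, 0.007]
wrist_force: [0.7, 0.6, -0.9]
grip_width: 0.177
```

Run:
```python
from h import *
st()
for n in("side","top"):
    f=grab_frame(n); cv2.imwrite(f"pics/{n}7.png",f[:,:,::-1])
crop('pics/side7.png','pics/c12.png',240,140,150,120,5)
crop('pics/top7.png','pics/c13.png',260,150,150,120,5)
rel((.4453,-.2862,.12),-.147)
```

```text
t 10.45 p [0.4592 0.0178 0.1651] zt [ 0.006  0.004 -1.   ] yaw -0.17 F [ 0.7  0.6 -0.9] T [-0.   -0.03 -0.04] g 0.177
shift cm [ -3.75 -30.19   4.35] turn [ 0.004  0.004 -0.024]
```

View pics/c12.png

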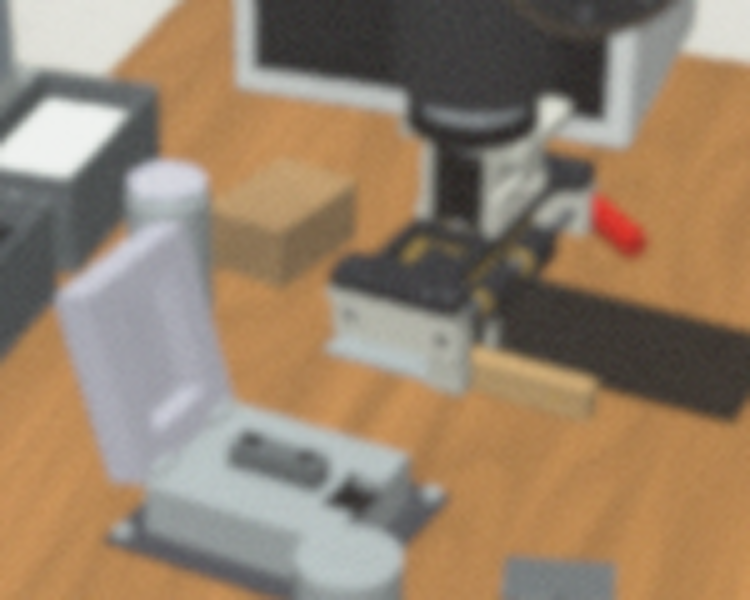

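View pics/c13.png

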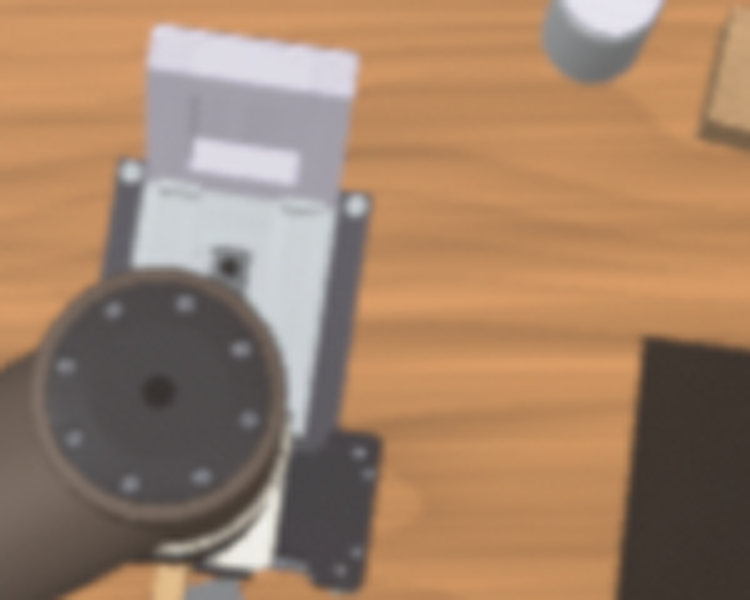

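Run:
```python
from h import *
e=two((310.2,166.6),(265,192)); ax=np.array([np.cos(-.17),np.sin(-.17),0]);hg=np.array([.5822,-.0039,.04])+ax*.065
d=e-hg;print(e.round(4),np.dot(d,ax),d[2],np.linalg.norm(d),np.pi/2+np.arctan2(np.dot(d,ax),d[2]))
# note: top/side mid approx
p=np.array([.4592,.0178,.1651]);hx=np.array([np.cos(-.17),np.sin(-.17),0]);hy=np.array([-hx[1],hx[0],0]);z=np.array([0,0,1])
def b(x,y,zz):return p+hx*(x-.012)+hy*y+z*(zz-.0193)
im=cv2.imread('pics/side7.png')[190:240,290:370];im=cv2.resize(im,None,fx=9,fy=9,interpolation=cv2.INTER_CUBIC)
for q in [(.095,.012,.003),(.095,.012,0),(.025,.012,.003),(-.075,.008,0),(-.075,.008,.022),(-.075,-.008,.022),(.0,.008,.022)]:
    u=proj('side',b(*q));print(q,u.round(1));cv2.circle(im,tuple(int(v) for v in ((u-[290,190]+.5)*9)),4,(0,0,255),1)
cv2.imwrite('pics/c14.png',im)
```

```text
[ 0.6859 -0.0218  0.1607] 0.040257114655338114 0.12067497303950814 0.12721279213452272 1.8927864417897553
(0.095, 0.012, 0.003) [306.4 209.5]
(0.095, 0.012, 0) [306.4 210.3]
(0.025, 0.012, 0.003) [327.3 215.5]
(-0.075, 0.008, 0) [359.  224.7]
(-0.075, 0.008, 0.022) [359.4 218.2]
(-0.075, -0.008, 0.022) [361.7 215.6]
(0.0, 0.008, 0.022) [335.8 211.5]
```

View pics/c14.png

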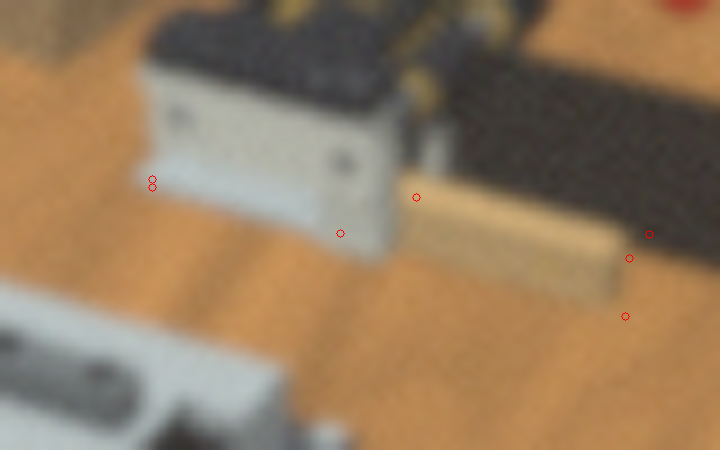

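Request:
{"name": "carry_out", "arguments": {"moves": [[0, 0, -5, 0, 0, 0, 0], [0, 0, -11, 0, 0, 0, 0], [0, -1.5, -17, 1, 0, 0, -0.02], [0, -3, -23, 2, 0, 0, -0.024], [0, -3.8, -28, 4, 0, 0, -0.024], [0, -3.8, -30.2, 6, 0, 0, -0.024], [0, -3.8, -30.2, 8, 0, 0, -0.024], [0, -3.8, -30.2, 10, 0, 0, -0.024], [0, -3.8, -30.2, 11, 0, 0, -0.024], [0, -3.8, -30.2, 11, 0, 0, -0.024], [0, -3.8, -30.2, 11, 0, 0, -0.024]]}}

```text
time_s: 11.92
tcp_pos: [0.4467, -0.2863, 0.0541]
ee_rot: [0.23, 3.128, 0.005]
wrist_force: [0.6, 0.9, -1.3]
grip_width: 0.177
```

Run:
```python
from h import *
st()
for n in("side",):
    f=grab_frame(n); cv2.imwrite(f"pics/{n}8.png",f[:,:,::-1])
crop('pics/side8.png','pics/c15.png',310,160,100,80,7)
rel((.4453,-.2862,.0233),-.147)
```

```text
t 11.93 p [ 0.4467 -0.2863  0.0541] zt [ 0.005  0.003 -1.   ] yaw -0.1467 F [ 0.6  0.9 -1.3] T [-0.02 -0.03 -0.01] g 0.177
shift cm [ 0.16 -0.03  3.09] turn [0.004 0.005 0.   ]
```

View pics/c15.png

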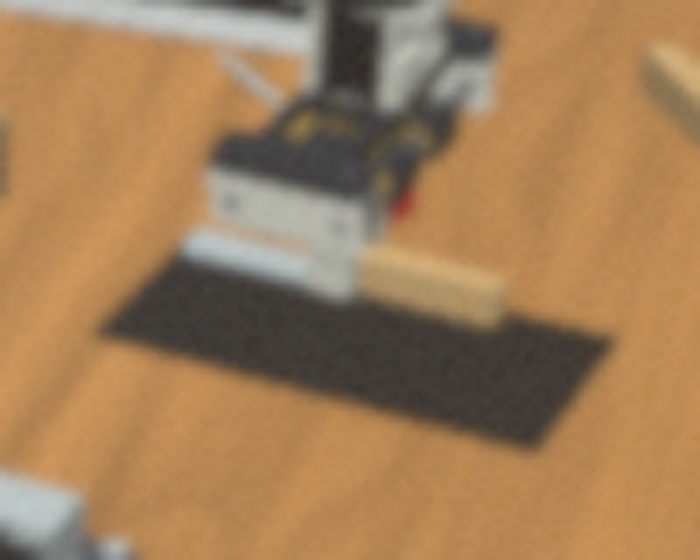

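Request:
{"name": "carry_out", "arguments": {"moves": [[0, 0.1, 0, 1.2, 0.004, 0.005, 0], [0, 0.1, 0, 2.0, 0.004, 0.005, 0], [0, 0.1, 0, 2.4, 0.004, 0.005, 0], [0, 0.1, 0, 2.7, 0.004, 0.005, 0], [0, 0.1, 0, 2.9, 0.004, 0.005, 0], [0, 0.1, 0, 2.9, 0.004, 0.005, 0]]}}

```text
time_s: 12.72
tcp_pos: [0.4459, -0.286, 0.0252]
ee_rot: [0.23, 3.133, -0.001]
wrist_force: [0.5, -0.1, -1.6]
grip_width: 0.177
```

Run:
```python
from h import *
st()
```

```text
t 12.72 p [ 0.4459 -0.286   0.0252] zt [ 0. -0. -1.] yaw -0.1466 F [ 0.5 -0.1 -1.6] T [ 0.02 -0.04  0.03] g 0.177
```

Request:
{"name": "carry_out", "arguments": {"moves": [[0, 0, 0, 0.1, 0, 0, 0], [0, 0, 0, 0.2, 0, 0, 0], [0, 0, 0, 0.25, 0, 0, 0], [0, 0, 0, 0.25, 0, 0, 0]]}}

```text
time_s: 13.22
tcp_pos: [0.4461, -0.2861, 0.0233]
ee_rot: [0.23, 3.133, -0.001]
wrist_force: [-1.5, 1.3, 5.3]
grip_width: 0.178
```

Run:
```python
from h import *
st()
```

```text
t 13.22 p [ 0.4461 -0.2861  0.0233] zt [ 0.001 -0.001 -1.   ] yaw -0.1464 F [-1.5  1.3  5.3] T [ 0.56  0.64 -0.  ] g 0.178
```

Request:
{"name": "carry_out", "arguments": {"moves": [[0.18, 0, 0, 0, 0, 0, 0], [0.18, 0, 0, 0, 0, 0, 0], [0.25, 0, 0, 0, 0, 0, 0], [0.4, 0, 0, 0, 0, 0, 0], [0.5, 0, 0, 0, 0, 0, 0], [0.5, 0, 0, 0, 0, 0, 0], [0.5, 0, 0, -2, 0, 0, 0], [0.5, 0, 0, -6, 0, 0, 0], [0.7, 0, 0, -12, 0, 0, 0], [0.7, 0, 0, -16, 0, 0, 0], [0.7, 0, 0, -16, 0, 0, 0]], "grip_force": 5}}

```text
time_s: 14.6
tcp_pos: [0.4478, -0.2866, 0.187]
ee_rot: [0.229, 3.126, -0.003]
wrist_force: [-0.5, -0.1, 0.3]
grip_width: 0.695
```

Run:
```python
from h import *
st()
for n in("side","top"):
    f=grab_frame(n); cv2.imwrite(f"pics/{n}9.png",f[:,:,::-1])
crop('pics/side9.png','pics/c16.png',240,150,150,110,5)
crop('pics/top9.png','pics/c17.png',265,140,150,150,5)
```

```text
t 14.6 p [ 0.4478 -0.2866  0.187 ] zt [ 0.007 -0.003 -1.   ] yaw -0.146 F [-0.5 -0.1  0.3] T [-0.02 -0.02  0.  ] g 0.695
```

View pics/c16.png

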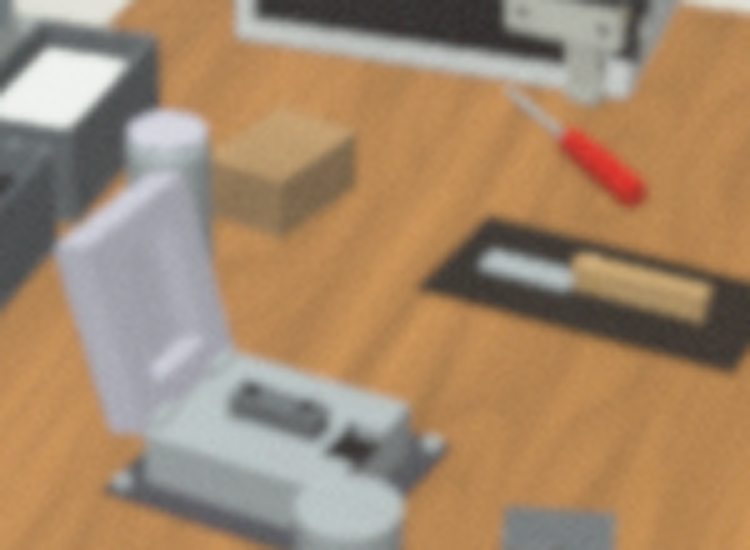

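View pics/c17.png

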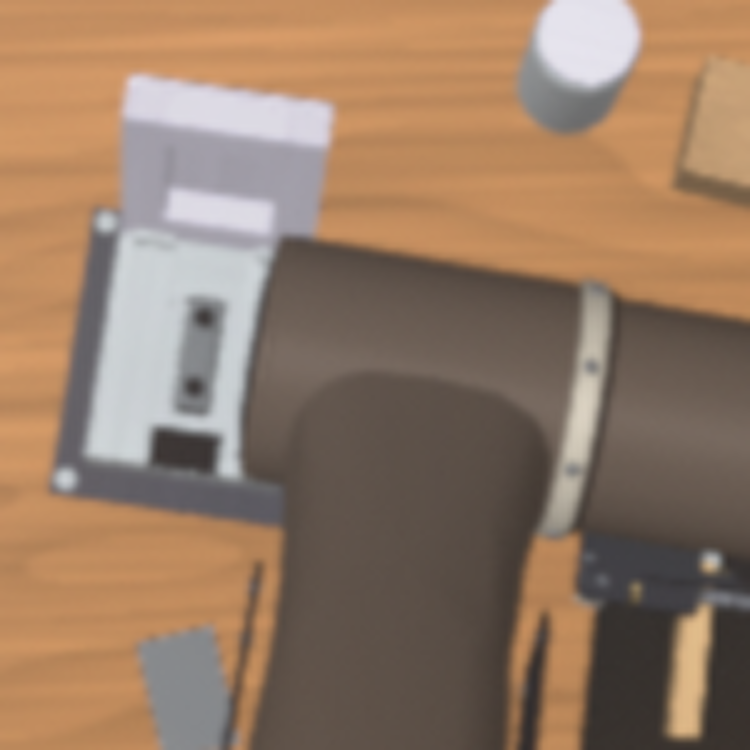

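Run:
```python
from h import *
im=cv2.imread('pics/top9.png');g=cv2.cvtColor(im,cv2.COLOR_BGR2GRAY)
m=((g<165)).astype(np.uint8)*255;k=np.zeros_like(m);k[197:224,297:313]=m[197:224,297:313]
print(g[196:226:2,292:320:2])
cs,_=cv2.findContours(k,cv2.RETR_EXTERNAL,cv2.CHAIN_APPROX_NONE);c=max(cs,key=cv2.contourArea)
P=np.array([plane('top',p[0],.056)[:2] for p in c.astype(float)],dtype=np.float32)*1000
print(cv2.minAreaRect(P))
print(proj('top',(.5822,-.0039,.056)))
st()
for z in(.20,.0605): rel((.5822,-.0039,z),-.17)
```

```text
[[208 208 209 208 207 208 206 206 206 205 205 209 197 107]
 [207 207 209 207 207 203 196 198 202 205 207 210 182  91]
 [207 207 208 203 202 168 136 136 146 185 206 208 158  86]
 [208 207 208 206 203 167  96  78 121 181 206 206 136  91]
 [207 208 207 205 199 152  95  74 123 194 206 204 116  95]
 [206 208 207 205 198 149 131 125 131 196 206 195 102 101]
 [206 207 206 206 193 143 134 133 142 202 207 181  92 107]
 [206 207 205 205 181 139 135 132 151 205 207 169  91 109]
 [205 206 204 205 175 138 136 131 159 206 204 147  96 106]
 [206 206 204 205 174 132 129 130 174 206 202 121  99 105]
 [206 206 204 202 160  92  78 124 190 206 200 110  99 102]
 [207 206 204 200 150  97  78 124 194 205 192 101  98 101]
 [207 206 205 196 142 127 125 134 197 206 181  93  98  98]
 [207 206 206 200 164 135 125 148 202 205 173  86  96  97]
 [207 202 191 191 195 200 200 202 206 205 170  85  94  95]]
((580.3006591796875, -4.710206985473633), (21.080888748168945, 66.73157501220703), 79.92642974853516)
[304.15823165 210.10109592]
t 14.7 p [ 0.4458 -0.2858  0.1833] zt [ 0.001 -0.    -1.   ] yaw -0.1466 F [ 0.2  0.5 -0.7] T [ 0.01  0.04 -0.  ] g 0.7
shift cm [-9.38 29.88 -1.66] turn [-0.     0.001  0.023]
shift cm [-9.36 29.88 12.29] turn [-0.     0.001  0.023]
```

Request:
{"name": "carry_out", "arguments": {"moves": [[0.5, -1, 5, -1.6, 0, 0, 0], [0.5, -2, 11, -1.6, 0, 0, 0.02], [0.5, -4, 17, -1.6, 0, 0, 0.023], [0.5, -6, 23, -1.6, 0, 0, 0.023], [0.5, -8, 28, -1.6, 0, 0, 0.023], [0.5, -9.3, 29.8, 0, 0, 0, 0.023], [0.5, -9.3, 29.8, 4, 0, 0, 0.023], [0.5, -9.3, 29.8, 8, 0, 0, 0.023], [0.5, -9.3, 29.8, 8, 0, 0, 0.023], [0.5, -9.3, 29.8, 8, 0, 0, 0.023]], "grip_force": 20}}

```text
time_s: 15.95
tcp_pos: [0.5818, -0.0047, 0.1039]
ee_rot: [0.266, 3.129, -0.001]
wrist_force: [0.0, 0.7, -1.0]
grip_width: 0.5
```

Run:
```python
from h import *
st();rel((.581,-.0043,.0608),-.17)
f=grab_frame('side'); cv2.imwrite("pics/side10.png",f[:,:,::-1])
crop('pics/side10.png','pics/c18.png',230,150,130,110,5)
```

```text
t 15.95 p [ 0.5818 -0.0047  0.1039] zt [ 0.001 -0.001 -1.   ] yaw -0.1693 F [ 0.   0.7 -1. ] T [-0.08  0.01  0.04] g 0.5
shift cm [0.1  0.03 4.31] turn [-0.001  0.001  0.001]
```

View pics/c18.png

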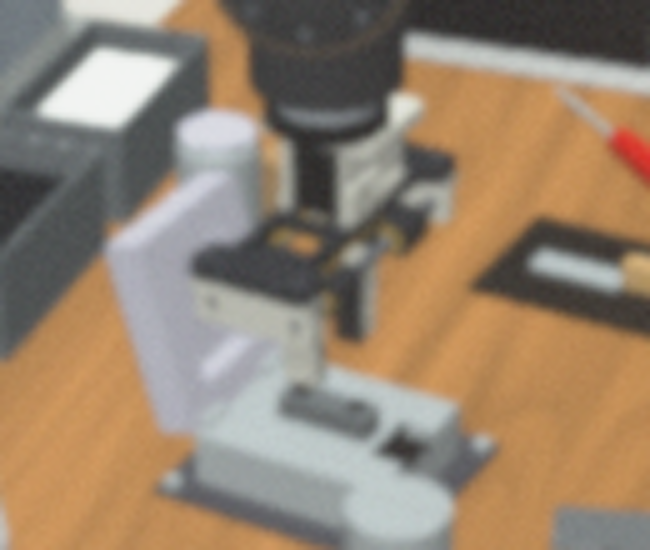

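Request:
{"name": "carry_out", "arguments": {"moves": [[0.5, 0.1, 0, 2, 0, 0, 0], [0.5, 0.1, 0, 3.5, 0, 0, 0], [0.5, 0.1, 0, 4.3, 0, 0, 0], [0.5, 0.1, 0, 4.3, 0, 0, 0], [0.3, 0.1, 0, 4.35, 0, 0, 0], [0.1, 0.1, 0, 4.35, 0, 0, 0], [0.1, 0.1, 0, 4.35, 0, 0, 0], [0.1, 0.1, 0, 4.35, 0, 0, 0], [0.1, 0.1, 0, 4.35, 0, 0, 0], [0.1, 0.1, 0, 4.35, 0, 0, 0]]}}

```text
time_s: 17.25
tcp_pos: [0.5816, -0.0044, 0.0614]
ee_rot: [0.265, 3.127, -0.0]
wrist_force: [-0.5, 0.5, 5.1]
grip_width: 0.228
```

Run:
```python
from h import *
st()
```

```text
t 17.25 p [ 0.5816 -0.0044  0.0614] zt [ 0.003 -0.    -1.   ] yaw -0.1693 F [-0.5  0.5  5.1] T [ 0.09  0.38 -0.01] g 0.228
```

Request:
{"name": "carry_out", "arguments": {"moves": [[0.1, 0, 0, -0.5, 0, 0, 0], [0.1, 0, 0, -2, 0, 0, 0], [0.1, 0, 0, -5, 0, 0, 0], [0.1, 0.5, 0, -8, 0, 0, 0], [0.1, 0.5, 0, -8, 0, 0, 0], [0.1, 0.5, 0, -8, 0, 0, 0]]}}

```text
time_s: 18.0
tcp_pos: [0.5763, -0.0035, 0.1418]
ee_rot: [0.265, 3.126, 0.001]
wrist_force: [-0.2, 0.3, -0.7]
grip_width: 0.229
```

Run:
```python
from h import *
st()
f=grab_frame('side'); cv2.imwrite("pics/side11.png",f[:,:,::-1])
crop('pics/side11.png','pics/c19.png',230,130,130,120,5)
for z in (.14,.06,.0365): rel((.5012,.3065,z),.124)
```

```text
t 18.0 p [ 0.5763 -0.0035  0.1418] zt [ 0.004  0.    -1.   ] yaw -0.1694 F [-0.2  0.3 -0.7] T [-0.08  0.07 -0.01] g 0.229
shift cm [12.61 29.3   0.09] turn [-0.     0.003 -0.293]
shift cm [12.63 29.3   8.09] turn [-0.     0.003 -0.293]
shift cm [12.64 29.3  10.44] turn [-0.     0.003 -0.293]
```

View pics/c19.png

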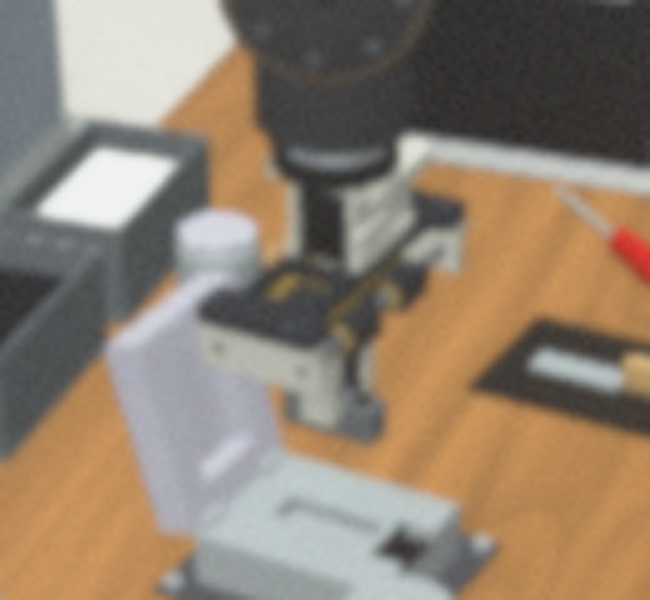

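Request:
{"name": "carry_out", "arguments": {"moves": [[0.1, 3, 4, 0, 0, 0, 0], [0.1, 6, 9, 0, 0, 0, -0.05], [0.1, 9, 14, 0, 0, 0, -0.1], [0.1, 11, 19, 0, 0, 0, -0.16], [0.1, 12.6, 24, 0, 0, 0, -0.22], [0.1, 12.6, 29.3, 0, 0, 0, -0.29], [0.1, 12.6, 29.3, 2, 0, 0, -0.293], [0.1, 12.6, 29.3, 5, 0, 0, -0.293], [0.1, 12.6, 29.3, 8, 0, 0.003, -0.293], [0.1, 12.6, 29.3, 9, 0, 0.003, -0.293], [0.1, 12.6, 29.3, 9.3, 0, 0.003, -0.293], [0.1, 12.6, 29.3, 9.3, 0, 0.003, -0.293]]}}

```text
time_s: 19.55
tcp_pos: [0.5019, 0.3067, 0.0486]
ee_rot: [-0.194, 3.135, 0.0]
wrist_force: [0.8, -0.6, -0.6]
grip_width: 0.225
```

Run:
```python
from h import *
st()
for n in("side","top"):
    f=grab_frame(n); cv2.imwrite(f"pics/{n}12.png",f[:,:,::-1])
crop('pics/side12.png','pics/c20.png',240,180,140,140,5)
rel((.5012,.3065,.0355),.124)
```

```text
t 19.55 p [0.5019 0.3067 0.0486] zt [ 0.001  0.    -1.   ] yaw 0.1237 F [ 0.8 -0.6 -0.6] T [-0.01 -0.01  0.01] g 0.225
shift cm [ 0.09 -0.03  1.35] turn [ 0.001  0.001 -0.   ]
```

View pics/c20.png

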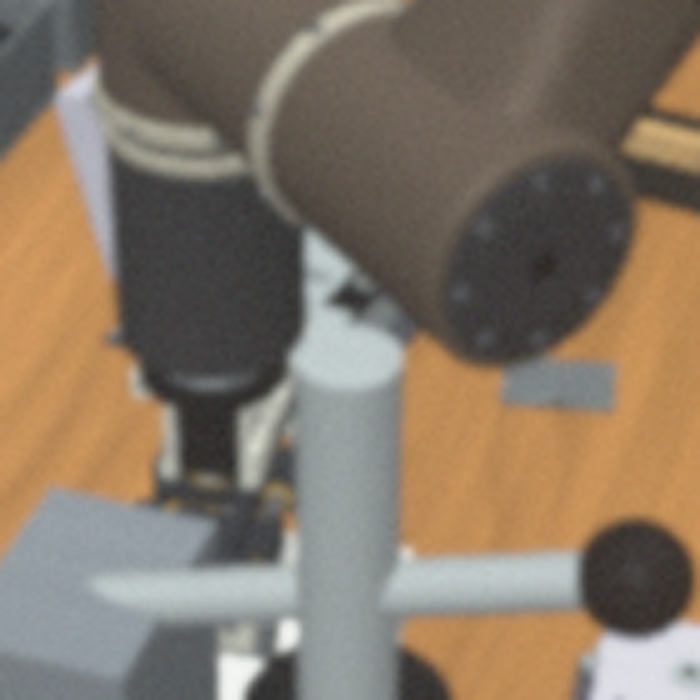

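Request:
{"name": "carry_out", "arguments": {"moves": [[0.1, 0, 0, 0.5, 0, 0, 0], [0.1, 0, 0, 0.9, 0, 0, 0], [0.1, 0, 0, 1.1, 0, 0, 0], [0.1, 0, 0, 1.2, 0, 0, 0], [0.1, 0, 0, 1.2, 0, 0, 0]]}}

```text
time_s: 20.27
tcp_pos: [0.502, 0.3069, 0.0369]
ee_rot: [-0.194, 3.135, 0.001]
wrist_force: [0.3, -0.6, 0.5]
grip_width: 0.23
```

Run:
```python
from h import *
st()
```

```text
t 20.27 p [0.502  0.3069 0.0369] zt [ 0.001  0.001 -1.   ] yaw 0.1237 F [ 0.3 -0.6  0.5] T [-0.03 -0.03 -0.04] g 0.23
```

Request:
{"name": "carry_out", "arguments": {"moves": [[0.1, 0, 0, 0.1, 0, 0, 0], [0.1, 0, 0, 0.15, 0, 0, 0], [0.1, 0, 0, 0.15, 0, 0, 0]]}}

```text
time_s: 20.65
tcp_pos: [0.502, 0.3069, 0.0355]
ee_rot: [-0.194, 3.135, 0.001]
wrist_force: [-0.9, 0.6, 0.8]
grip_width: 0.224
```

Run:
```python
from h import *
st()
```

```text
t 20.65 p [0.502  0.3069 0.0355] zt [ 0.001  0.001 -1.   ] yaw 0.1237 F [-0.9  0.6  0.8] T [-0.05  0.29 -0.06] g 0.224
```

Request:
{"name": "carry_out", "arguments": {"moves": [[0.1, 0, 0, 0.05, 0, 0, 0], [0.1, 0, 0, 0.1, 0, 0, 0], [0.1, 0, 0, 0.1, 0, 0, 0]]}}

```text
time_s: 21.02
tcp_pos: [0.502, 0.3069, 0.0354]
ee_rot: [-0.195, 3.134, 0.001]
wrist_force: [-4.0, -1.7, 9.2]
grip_width: 0.223
```

Run:
```python
from h import *
st()
```

```text
t 21.02 p [0.502  0.3069 0.0354] zt [ 0.001  0.001 -1.   ] yaw 0.124 F [-4.  -1.7  9.2] T [-0.51  1.41  0.01] g 0.223
```

Request:
{"name": "carry_out", "arguments": {"moves": [[0.22, 0, 0, -0.05, 0, 0, 0], [0.24, 0, 0, -0.05, 0, 0, 0], [0.28, 0, 0, -0.05, 0, 0, 0], [0.34, 0, 0, -0.05, 0, 0, 0], [0.4, 0, 0, -0.05, 0, 0, 0], [0.4, 0, 0, -0.05, 0, 0, 0], [0.4, 0, 0, -2, 0, 0, 0], [0.4, 0, 0, -5, 0, 0, 0], [0.4, 0, 0, -10, 0, 0, 0], [0.4, 0, 0, -16, 0, 0, 0], [0.4, 0, 0, -18, 0, 0, 0], [0.4, 0, 0, -18, 0, 0, 0]], "grip_force": 5}}

```text
time_s: 22.52
tcp_pos: [0.5024, 0.3073, 0.2177]
ee_rot: [-0.195, 3.131, 0.006]
wrist_force: [-0.3, -0.1, -1.6]
grip_width: 0.398
```

Run:
```python
from h import *
st()
for n in("side","top"):
    f=grab_frame(n); cv2.imwrite(f"pics/{n}13.png",f[:,:,::-1])
```

```text
t 22.52 p [0.5024 0.3073 0.2177] zt [ 0.004  0.004 -1.   ] yaw 0.1241 F [-0.3 -0.1 -1.6] T [0.02 0.07 0.05] g 0.398
```

View pics/top13.png

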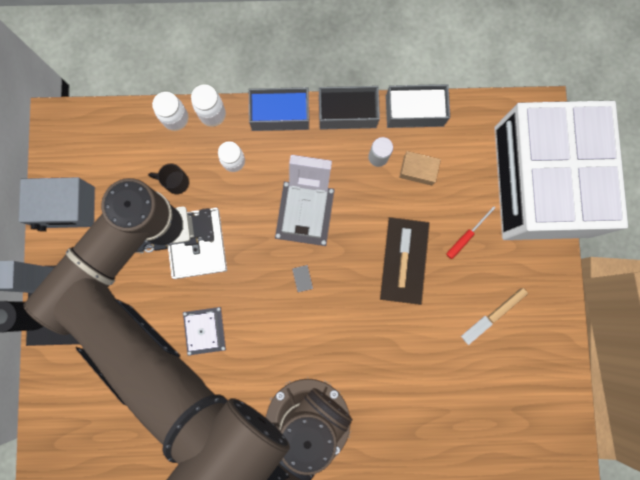

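View pics/side13.png

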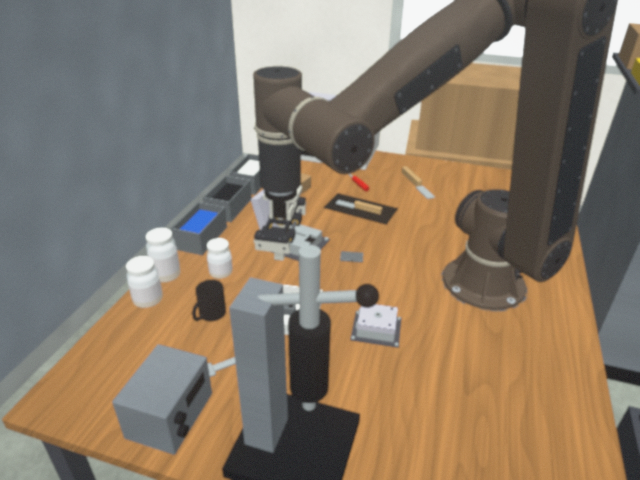

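Request:
{"name": "carry_out", "arguments": {"moves": [[0.4, 2, -5, 0, 0, 0, 0], [0.4, 5, -10, 0, 0, 0, 0], [0.4, 6, -15, 0, 0, 0, 0], [0.4, 6, -20, 0, 0, 0, 0], [0.4, 6, -25, 0, 0, 0, 0], [0.4, 6, -28, 0, 0, 0, 0], [0.4, 6, -28, 0, 0, 0, 0], [0.4, 6, -28, 0, 0, 0, 0]]}}

```text
time_s: 23.62
tcp_pos: [0.476, 0.0211, 0.2136]
ee_rot: [0.193, -3.135, -0.0]
wrist_force: [-0.5, -0.1, -0.2]
grip_width: 0.4
```

Run:
```python
from h import *
st()
for n in("side","top"):
    f=grab_frame(n); cv2.imwrite(f"pics/{n}14.png",f[:,:,::-1])
crop('pics/top14.png','pics/c21.png',140,140,300,170,2.6)
a=cv2.imread('pics/top14.png');b=cv2.imread('pics/top0.png')
```

```text
t 23.62 p [0.476  0.0211 0.2136] zt [-0.001  0.    -1.   ] yaw 0.1231 F [-0.5 -0.1 -0.2] T [ 0.04 -0.04 -0.  ] g 0.4
```

View pics/c21.png

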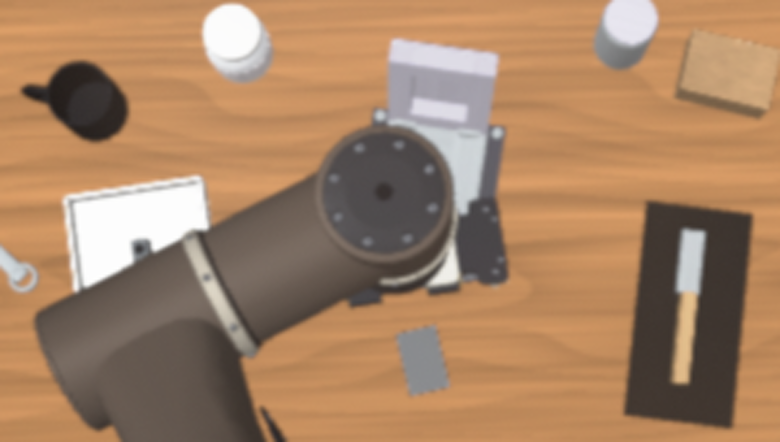

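View pics/side14.png

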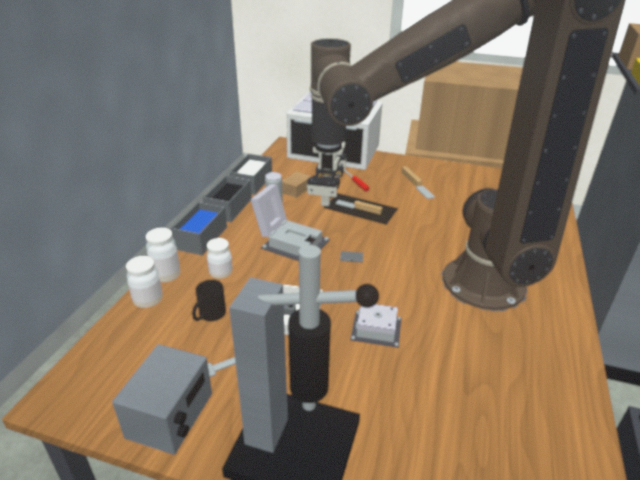

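Request:
{"name": "carry_out", "arguments": {"moves": [[0.4, 0, -6, -1, 0, 0, 0], [0.4, 0, -12, -2, 0, 0, 0], [0.4, 0, -18, -2, 0, 0, 0], [0.4, 0, -24, -2, 0, 0, 0], [0.4, 0, -26, -2, 0, 0, 0], [0.4, 0, -26, -2, 0, 0, 0], [0.4, 0, -26, -2, 0, 0, 0]]}}

```text
time_s: 24.6
tcp_pos: [0.5086, -0.2353, 0.2336]
ee_rot: [0.197, -3.135, -0.001]
wrist_force: [0.3, -0.5, -0.1]
grip_width: 0.399
```

Run:
```python
from h import *
st()
f=grab_frame("top"); cv2.imwrite("pics/top15.png",f[:,:,::-1])
crop('pics/top15.png','pics/c22.png',150,190,90,110,6)
a=cv2.imread('pics/top13.png').astype(int);b=cv2.imread('pics/top0.png').astype(int);c=cv2.imread('pics/top15.png').astype(int)
d=np.minimum(abs(a-b).max(2),abs(c-b).max(2));cv2.imwrite('pics/diff.png',(np.clip(d*3,0,255)).astype(np.uint8))
im=cv2.imread('pics/top15.png');g=im.max(2);k=np.zeros(g.shape,np.uint8);k[225:265,180:215]=(g[225:265,180:215]<180)*255
c=max(cv2.findContours(k,cv2.RETR_EXTERNAL,cv2.CHAIN_APPROX_NONE)[0],key=cv2.contourArea)
print(cv2.minAreaRect(np.array([plane('top',p[0],.03)[:2]*1000 for p in c.astype(float)],dtype=np.float32)))
```

```text
t 24.6 p [ 0.5086 -0.2353  0.2336] zt [-0.001  0.001 -1.   ] yaw 0.1254 F [ 0.3 -0.5 -0.1] T [ 0.06 -0.    0.03] g 0.399
((500.9544372558594, 305.9948425292969), (62.88401794433594, 19.167064666748047), 7.096787929534912)
```

View pics/c22.png

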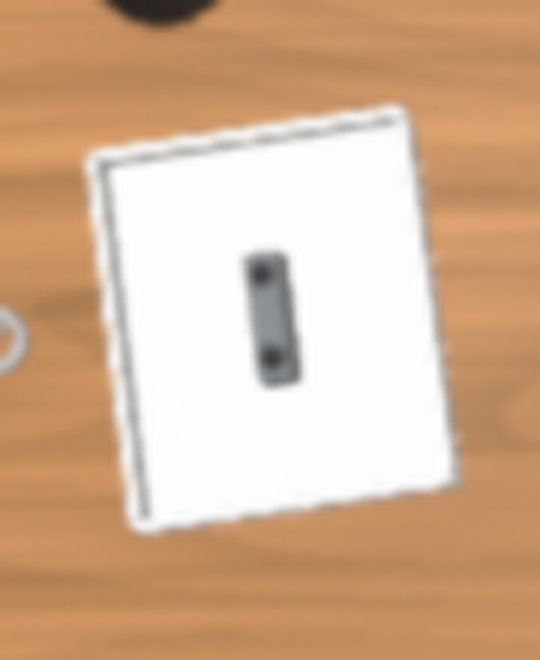

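View pics/diff.png

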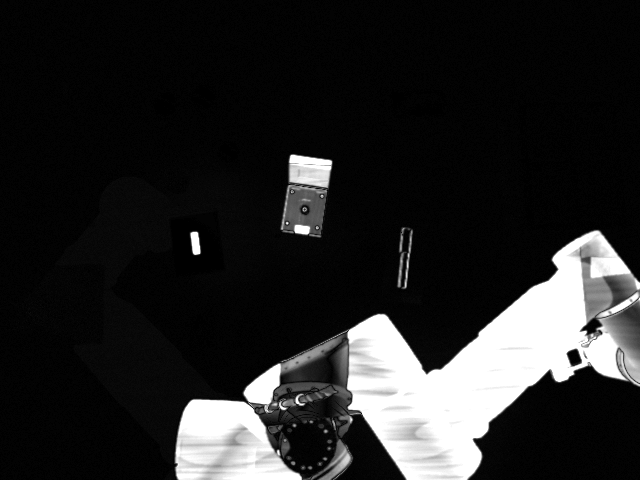

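The moulding stands in the middle of the tray at (197,243), the blade lies on its mat and nothing else has moved. I'm handing the job in.

```bash
python3 -c "
from workcell import manip
print(manip.close_job())"
```

```text
the job is handed in; nothing more can be done
None
```

The job is done and was handed in at about 24.6 s of the allowed 67 s. No verdict was reported.

**What I did:** I gripped the smaller blade from the mat, pushed it about 20 mm into the larger mould's notch and lifted the cover with it. I then pushed the cover back past upright, laid the blade back on the mat, and set the moulding down in the tray. Only the blade touched the mould until the cover was open.

**Last checks:**
- **Cover:** it reads roughly 1.85–1.89 rad from both cameras. That is past upright, close to the 1.9 stop, and it had not moved after release.
- **Blade:** it lies flat on the mat, set down with about 5 N of contact, within a few mm of where it started.
- **Moulding:** it measures at (0.501, 0.306) m, within 1 mm of the tray's centre and in line with it. It was set down with about 9 N of contact.
- **Other things:** comparing top views from before and after shows only the cover, moulding and blade changed. The area under the arm in the first picture, beside the base, could not be compared.

**Disagreements:**
- The held blade showed up in the side view about 3–4 mm off its predicted place, with a nose-down tilt of about 1–2°. That was small enough to ignore.
- An upward force of about 5 N showed as the jaws closed on the moulding. The fingertips may have touched the mould's top lightly; the mould was already open by then.

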